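# Lay up a breakfast tray at the kitchen pass

## Task

Lay up the breakfast tray: put the mini loaf in the middle of the white plate and cover it with the steel cover, stand the plum coffee cup on its plum saucer, stand the jam jar on the tray between the plate and the saucer, and stand the white milk jug on the tray straight behind the saucer, just clear of it (behind is the tray's far side, away from the robot). The plate and the saucer already stand where they belong, so leave them there, and leave the pepper shaker standing where it is.

Things in the scene. Friction and masses are not known exactly. Their poses are not given: they have to be found in the camera images.
- tray: Flat wooden serving tray, 290 mm deep (its x axis, pointing to its far side, away from the robot) by 400 mm wide (y axis, to its left), fixed to the pass to the robot's right, turned up to 0.12 rad. Origin at the centre of its underside; its floor is 5 mm above that, a rim 7 mm wide runs round it, 16 mm high. The plate stands on one half of it and the saucer on the other, either way round, about 220 mm apart.
- plate: Flat round white plate, 150 mm across, 12 mm high, its whole top flat; loose on the tray (350 g). Origin at the centre of its underside, axes parallel to the tray's at the start. The loaf goes on its middle and the cover over the loaf.
- saucer: Round plum-coloured saucer, 115 mm across, rim 14 mm high; loose on the tray (220 g). Origin at the centre of its underside, axes parallel to the tray's at the start. The flat floor of its well is 6 mm above the origin and about 60 mm across; the cup stands there.
- loaf_mid (a point): Centre of the mini loaf, golden brown with a pale split crust, in a dark brown ribbed paper case: 66 mm long (x axis), 44 mm wide (y axis), 42 mm high; this point is 21 mm above its underside. Its z axis points up. Take it across its 44 mm width.
- cover_knob (a point): Centre of the black knob of the round steel cover (a cloche, open below, 124 mm across outside, 118 mm inside, 98 mm high with its knob). The knob is 30 mm across and 24 mm high; this point lies on the cover's axis, 86 mm above its lower rim and 24 mm above its flat dome, which is 62 mm high outside, 58 mm inside. Its z axis points up.
- cup_mid (a point): Centre of the small plum-coloured coffee cup, empty, 62 mm across the rim, 40 mm across the foot, 55 mm high; this point is on its axis, 27.5 mm above its underside, where it is 56 to 58 mm across. The handle stands out on its +y side to 50 mm from the axis. Its z axis points up. Take it across x, clear of the handle.
- jug_mid (a point): Centre of the small white milk jug, empty, 52 mm across, 64 mm high; this point is on its axis, 32 mm above its underside. The handle stands out on its +y side to 47 mm from the axis, a small spout on the -y side to 35 mm. Its z axis points up. Take it across x. Its place on the tray is straight behind the saucer, about 110 mm from centre to centre.
- jam_mid (a point): Centre of the small red jam jar with a brass-coloured lid and a paper label, 45 mm across, 53 mm high; this point is on its axis, 26.5 mm above its underside. Its z axis points up. Its place is on the tray, on the line from the plate to the saucer, about half-way.
- pepper_mid (a point): Middle of the small pepper shaker, dark wood with a steel top, 32 mm across, 67 mm high, loose among the things at the start, about 95 mm from its neighbours' centres; this point is 33 mm above its underside. Not to be moved.

How it is judged:
At the end, for the whole second after the job is handed in: Upright and at rest: loaf on plate (15 mm of its centre), cover level over it (13 mm), cup in saucer (12 mm), jam on tray between plate and saucer (30 mm off their line), jug on tray 80 to 140 mm behind the saucer's centre (30 mm to a side); plate, saucer, shaker moved under 20 mm (horizontal distance between loaf_mid and plate below 0.015 m and z of loaf_mid in the frame of plate between 0.028 and 0.038 m and angle between each of loaf_mid, cup_mid, jam_mid, jug_mid, pepper_mid's own z axis and vertical below 0.1 rad and horizontal distance between cover_knob and plate below 0.013 m and z of cover_knob in the frame of plate between 0.094 and 0.102 m and angle between cover_knob's own z axis and vertical below 0.07 rad and horizontal distance between cup_mid and saucer below 0.012 m and z of cup_mid in the frame of saucer between 0.029 and 0.0385 m and x of jam_mid in the frame of plate between -0.03 and 0.03 m and x of jam_mid in the frame of saucer between -0.03 and 0.03 m and horizontal distance between jam_mid and plate below 0.145 m and horizontal distance between jam_mid and saucer below 0.145 m and z of jam_mid in the frame of tray between 0.028 and 0.036 m and x of jug_mid in the frame of saucer between 0.08 and 0.14 m and y of jug_mid in the frame of saucer between -0.03 and 0.03 m and z of jug_mid in the frame of tray between 0.033 and 0.042 m and distance of each of plate, saucer, pepper_mid from where it was at the start of the episode below 0.02 m and linear speed of each of loaf, cover, cup, jug, jam below 0.02 m/s); the robot touches nothing.
It fails at once if the pepper shaker is knocked over (angle between pepper_mid's own z axis and vertical above 0.6 rad).
It also fails if it takes over 134 s, if anything falls off the work surface, if the arm or the gripper's body presses on something with over 40 N, if the wrist force passes 120 N, or if a joint passes its speed limit or range.

## Robot

A 6-joint arm with a two-finger parallel gripper is mounted at the origin on the work surface. World frame = base frame: x ahead of the robot, y to its left, z up, the work surface at z = 0. Lengths are in m, angles in rad, forces in N, time in s.
With the tool pointing down it reaches from about 0.3 to 0.75 m from the base axis. Payload 8.5 kg.
Tool frame: the origin (TCP) lies midway between the tips of the shut fingers; the grasp point (between the pads) lies 19 mm behind it (env.grip_point_offset is the z of the grasp point in the tool frame, in m); z points along the fingers, y is the direction in which the jaws open and shut (so a half turn about z gives the same grasp; the last joint's range is limited). The gripper opens to 88 mm and grips with 3 to 60 N. Pads are 18 mm wide; open, the fingers measure 123 mm over their backs; the gripper's body (75 mm by 187 mm) begins 45 mm behind the grasp point.
Start: joints at [-1.495, 0.381, 1.297, -0, 1.464, -0.215], TCP at [0.158, -0.527, 0.239] pointing down, gripper open.
Joint ranges: [-3.11, 3.11], [-0.89, 2.33], [0.22, 2.48], [-1.42, 4.56], [0.17, 2.85], [-2.88, 2.88]. Speed limits (rad/s): [2.39, 2.39, 3.14, 3.14, 3.14, 3.14].

## Interface

Orientations are given as a unit quaternion [w, x, y, z].
In Python, from bench import env gives the robot as it stands.
- The arm moves only by the tool drive_tool, never from a script. Its argument "targets" is a list of rows, each a list of 6 numbers: the shift along the tool's x, y, z each as a share of 300 mm, from -1 to 1, then the turn, a rotation vector about the tool's x, y, z each as a share of 360 degrees, from -1 to 1. A call has 1 to 8 rows; each row is the pose to reach, as a shift and turn from the pose measured when the call began, along the tool's axes at that moment, turning the shorter way round; what a row does not reach only later rows make up. A row lasts 1/8 s, in which the tool goes at most 62.5 mm and 10.7 degrees, less where a joint would pass 70% of its speed; a pose out of reach is approached as far as the arm can. A call with a number of a shift or a turn outside -1 to 1 is refused whole. A call with a gripper value outside its range is refused whole. "grip" is the opening in per cent of the stroke, from 0 (shut) to 100 (fully open), set as the call begins (left out, the last holds). The fingers move at their own pace and stop on an object; "force" is the grip in N (left out, the last holds). Time passes only in rows, so rows that repeat a pose let the fingers close. It gives the time, the measured TCP pose, the force and the opening at its end, in the units of the state.
- env.get_obs(): the state, without advancing time (a new reading comes with each control period).
- env.capture(name): name is "scene" or "top" or "wrist"; returns a dict with "color" (400x640x3 uint8, blue, green, red), "depth" (400x640 float32, m along the optical axis (not along the pixel's ray), 0 where there is no reading), "camera_matrix" (3x3 intrinsics, pixels), "k1" (the pictures are not rectified: a ray, as slopes to the right and down, at radius r is drawn at 1 + k1 r^2 times it, then the intrinsics apply), "position" and "rotation" of the camera in the world. Camera axes: x right, y up, looking along -z (the intrinsics and any distortion apply to the point x, -y, -z); pixel columns grow to the right and rows downward; lengths in m; the calibration is good to about 2 mm. A picture is of the moment at which its call begins.
- env.hand_in(): hands the job in, once; it reports no verdict.
The state is a dict: "clock": time; "q": joint angles; "qd": joint speeds; "joint_torque": joint torques, N m; "position": TCP position; "eef_rot": TCP orientation; "contact_force": force on the tool from outside, world axes, zero at the start; "moment": the same for the moment, N m; "gripper_width": finger opening in m.
Only numpy, scipy, OpenCV 4.12 (cv2) and the standard library are available. Lean on these libraries where they do the work, as an engineer would, in place of code of your own. Each camera call takes 0.05 s, during which the arm holds its last target. There are 200 camera calls.

## Working session

There is one attempt and no reset: what is moved stays moved. The work goes in short steps, Python scripts to look and compute and a tool call to move; the robot and the scene stay as the last step left them, time stands still between calls to the robot, and variables do not carry over. Pictures are saved under pics/ and viewed, about 12 in all and at most 16, crops included, and the job is handed in when it is done.

Besides the shell and the picture viewer there is one more tool, called after "Request:" by a JSON object that holds its "fn" and its "kwargs", one argument or row to a line. drive_tool: Moves the arm, as the interface text tells. Shift numbers are shares of 300 mm and turn numbers shares of 360 degrees, none past 1 either way. Its arguments: {"type":"object","properties":{"targets":{"type":"array"},"grip":{"type":"number"},"force":{"type":"number"}},"required":["targets"]}

```bash
ls; mkdir -p pics
cat > h.py <<'E'
import numpy as np, cv2
from bench import env
from scipy.spatial.transform import Rotation as R
def cap(n):
    c=env.capture(n); return c
def rot(c):
    r=np.array(c["rotation"],float)
    return r if r.shape==(3,3) else R.from_quat(np.r_[r[1:],r[0]]).as_matrix()
def rays(c,uv):
    K=np.array(c["camera_matrix"],float); k=c["k1"]
    p=cv2.undistortPoints(np.array(uv,float).reshape(-1,1,2),K,np.array([k,0,0,0.])).reshape(-1,2)
    return np.c_[p[:,0],-p[:,1],-np.ones(len(p))]@rot(c).T
def onz(c,uv,z):
    d=rays(c,uv); o=np.array(c["position"]); t=(z-o[2])/d[:,2]
    return o+d*t[:,None]
def cloud(c):
    h,w=c["depth"].shape
    v,u=np.mgrid[:h,:w]
    d=rays(c,np.c_[u.ravel(),v.ravel()])
    return (np.array(c["position"])+d*c["depth"].reshape(-1,1)).reshape(h,w,3)
E
python3 - <<'E'
from h import *
for n in("top","scene"):
    c=cap(n); cv2.imwrite(f"pics/{n}1.png",c["color"]); print(n,c["position"],rot(c).round(3).tolist(),c["k1"],c["camera_matrix"])
    np.savez(f"{n}1.npz",**{k:np.array(v) for k,v in c.items()})
o=env.get_obs(); print(o)
print(env.grip_point_offset)
E
```

```text
pics
top [0.28788355 0.05215204 1.43126561] [[-0.013, 0.987, -0.16], [-1.0, -0.016, -0.016], [-0.018, 0.159, 0.987]] 0.02655808668165707 [[478.35983553   0.         321.70078232]
 [  0.         478.35983553 197.7980055 ]
 [  0.           0.           1.        ]]
scene [1.09417508 0.00425221 1.01606247] [[0.123, -0.842, 0.525], [0.992, 0.108, -0.06], [-0.007, 0.529, 0.849]] -0.010671934412093624 [[513.73362582   0.         318.17722405]
 [  0.         513.73362582 189.25839465]
 [  0.           0.           1.        ]]
{'clock': 0.1, 'q': array([-1.49530221e+00,  3.81126139e-01,  1.29816738e+00, -6.67574122e-06,
        1.46360759e+00, -2.15338295e-01]), 'qd': array([ 0.00093568, -0.00013235, -0.00322708, -0.00017896,  0.00240504,
       -0.00061006]), 'joint_torque': array([ 2.36169159e-03, -4.38655615e+01, -2.24912810e+01,  7.14036031e-02,
        3.42329009e-02, -7.98195106e-05]), 'position': array([ 0.15766851, -0.52664805,  0.23820678]), 'eef_rot': array([-6.52861339e-04,  9.89445418e-01,  1.44904580e-01,  4.23973610e-05]), 'contact_force': array([-0.6309806 ,  0.87457844, -0.27486322]), 'moment': array([-0.09551056, -0.04056117, -0.02992935]), 'gripper_width': 0.08789803170335854}
-0.0187
```

View pics/top1.png

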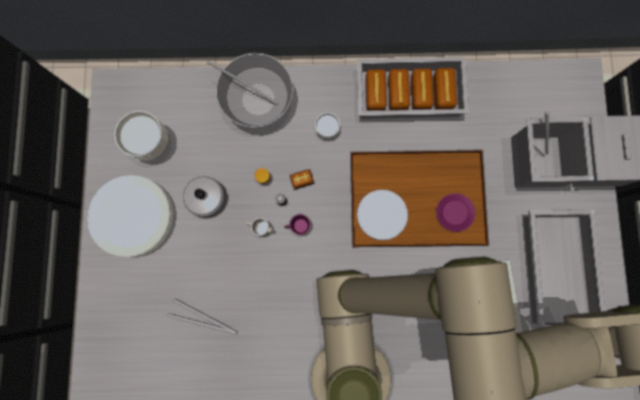

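View pics/scene1.png

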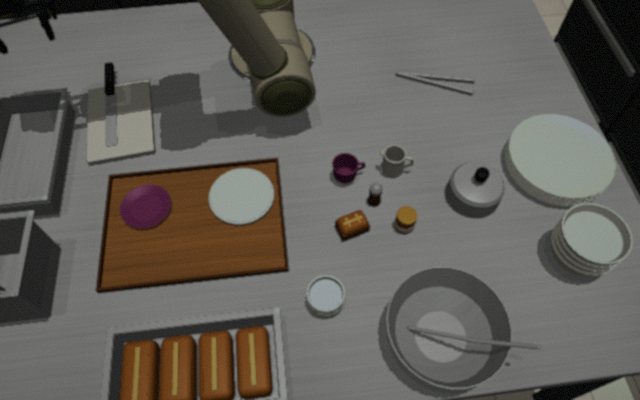

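The top view shows the plate at (382,215), saucer (456,213), loaf (302,179), jam (262,176), pepper (281,200), jug (262,228), cup (300,225) and cover (203,196). The scene view matches it. I'll enlarge these for a closer look.

Run:
```python
from h import *
c=np.load("top1.npz"); 
def up(n,x0,x1,y0,y1,s):
    c=np.load(n+"1.npz"); im=cv2.resize(c["color"][y0:y1,x0:x1],None,fx=s,fy=s,interpolation=cv2.INTER_CUBIC); im=cv2.convertScaleAbs(im,alpha=1.4)
    for x in range((x0//10+1)*10,x1,10): cv2.line(im,((x-x0)*s,0),((x-x0)*s,6 if x%50 else 16),(0,255,0),1)
    for y in range((y0//10+1)*10,y1,10): cv2.line(im,(0,(y-y0)*s),(6 if y%50 else 16,(y-y0)*s),(0,255,0),1)
    return im
cv2.imwrite("pics/a.png",up("top",180,330,160,250,5))
cv2.imwrite("pics/b.png",up("scene",320,510,145,245,4))
# blobs
im=c["color"].astype(int); P=cloud(c)
cc={k:c[k] for k in c.files}
def blob(m,roi,z,name):
    x0,x1,y0,y1=roi; mm=np.zeros(m.shape,np.uint8); mm[y0:y1,x0:x1]=m[y0:y1,x0:x1]
    n,l,s,ce=cv2.connectedComponentsWithStats(mm); i=1+np.argmax(s[1:,4]); print(name,s[i],ce[i].round(1),onz(cc,[ce[i]],z)[0].round(4))
b,g,r=im[...,0],im[...,1],im[...,2]
blob((b>130)&(r>130),(352,420,180,245),0.017,"plate")
blob((r>g+25)&(b>g+10),(425,485,185,240),0.019,"saucer")
wood=((r>b+30)).astype(np.uint8); wood[:, :345]=0; wood[:,495:]=0; wood[:145]=0;wood[252:]=0
for nm,uv in dict(plate=(382,215),saucer=(456,213),loaf=(302,179),jam=(262,176),pep=(281,199),jug=(262,229),cup=(300,225),knob=(201,194)).items():
    print(nm,P[uv[1],uv[0]].round(3))
```

```text
plate [ 357  190   51   50 1956] [382.  214.3] [ 0.4642 -0.1031  0.017 ]
saucer [ 437  194   38   37 1117] [455.3 212.1] [ 0.4672 -0.3191  0.019 ]
plate [ 0.462 -0.103  0.017]
saucer [ 0.465 -0.323  0.012]
loaf [0.571 0.133 0.037]
jam [0.579 0.25  0.051]
pep [0.507 0.193 0.064]
jug [0.427 0.255 0.008]
cup [0.437 0.142 0.004]
knob [0.52  0.416 0.098]
```

View pics/a.png

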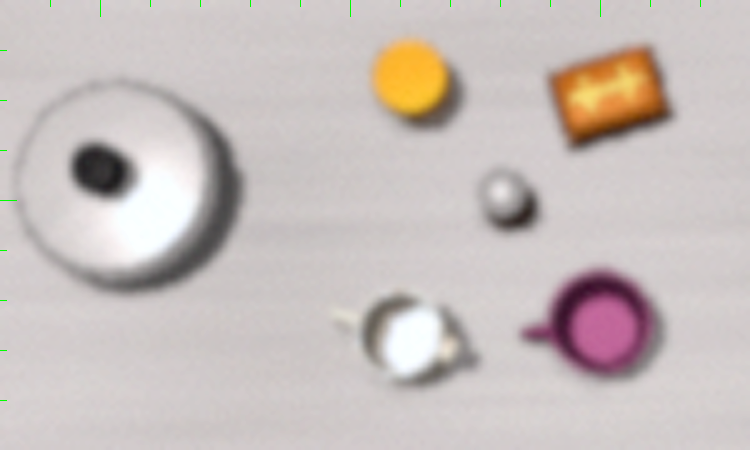

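View pics/b.png

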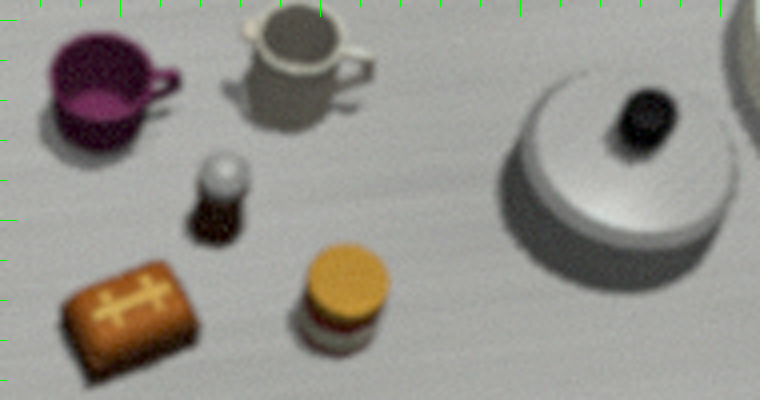

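Request:
{"fn": "drive_tool", "kwargs": {
  "targets": [
    [0.97,-0.4,-0.17,0,0,-0.204],
    [0.97,-0.4,-0.17,0,0,-0.204],
    [0.97,-0.4,-0.17,0,0,-0.204],
    [0.97,-0.4,-0.17,0,0,-0.204],
    [0.97,-0.4,-0.17,0,0,-0.204],
    [0.97,-0.4,-0.17,0,0,-0.204],
    [0.97,-0.4,-0.17,0,0,-0.204],
    [0.97,-0.4,-0.17,0,0,-0.204]
  ],
  "grip": 100
}}

```text
clock: 1.1
position: [0.4021, -0.3281, 0.2892]
eef_rot: [-0.001, 0.707, 0.707, 0.0]
contact_force: [-0.1, 0.5, 0.1]
gripper_width: 0.0881
```

Run:
```python
from h import *
for n in("wrist","top"):
    c=cap(n); cv2.imwrite(f"pics/{n}2.png",c["color"]); print(n,c["position"],rot(c).round(3).tolist())
    np.savez(f"{n}2.npz",**{k:np.array(v) for k,v in c.items()})
t=np.load("top1.npz"); t={k:t[k] for k in t.files}
def px(x,y): return (180+(x+.5)/5-.5,160+(y+.5)/5-.5)
for nm,(x,y,z) in dict(jam=(411,77,.053),cup=(602,323,.055),jug=(404,338,.064),pep=(505,190,.064),knob=(99,167,.092),loaf=(609,96,.03)).items():
    print(nm,onz(t,[px(x,y)],z)[0].round(4))
print(onz(t,[px(*p) for p in [(549,72),(652,46),(671,115),(573,147)]],.03).round(3))
```

```text
wrist [ 0.40265186 -0.26156575  0.43571407] [[1.0, -0.001, 0.0], [0.001, 0.966, 0.259], [-0.0, -0.259, 0.966]]
top [0.28788355 0.05215204 1.43126561] [[-0.013, 0.987, -0.16], [-1.0, -0.016, -0.016], [-0.018, 0.159, 0.987]]
jam [0.5817 0.2504 0.053 ]
cup [0.4342 0.1384 0.055 ]
jug [0.4263 0.2517 0.064 ]
pep [0.5115 0.1937 0.064 ]
knob [0.5239 0.4225 0.092 ]
loaf [0.573 0.135 0.03 ]
[[0.588 0.171 0.03 ]
 [0.603 0.109 0.03 ]
 [0.561 0.098 0.03 ]
 [0.542 0.157 0.03 ]]
```

View pics/wrist2.png

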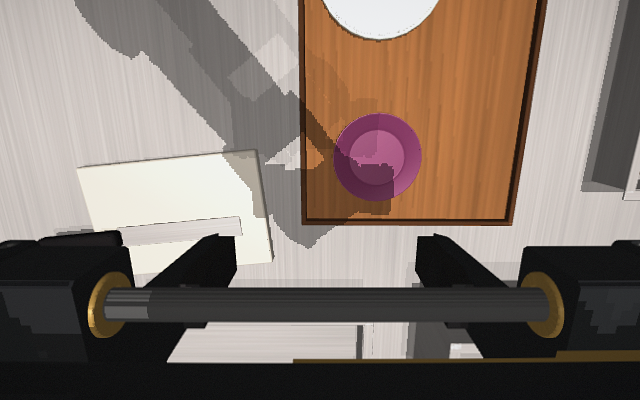

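Request:
{"fn": "drive_tool", "kwargs": {
  "targets": [
    [1,0.25,0,0,0,0],
    [1,0.25,0,0,0,0],
    [1,0.25,0,0,0,0],
    [1,0.25,0,0,0,0],
    [1,0.25,0,0,0,0],
    [1,0.25,0,0,0,0],
    [1,0.25,0,0,0,0]
  ]
}}

```text
clock: 2.08
position: [0.4773, -0.0291, 0.2896]
eef_rot: [-0.001, 0.708, 0.706, 0.0]
contact_force: [0.3, -0.0, -0.3]
gripper_width: 0.0881
```

The wrist view shows the saucer centred at (377,156), the tray edges lying close to the world axes, and the plate's lower rim at (382,40). Next I'll look at the cluster from above.

Request:
{"fn": "drive_tool", "kwargs": {
  "targets": [
    [0.76,0.08,-0.17,0,0,0],
    [0.76,0.08,-0.17,0,0,0],
    [0.76,0.08,-0.17,0,0,0],
    [0.76,0.08,-0.17,0,0,0],
    [0.76,0.08,-0.17,0,0,0],
    [0.76,0.08,-0.17,0,0,0]
  ]
}}

```text
clock: 2.82
position: [0.5025, 0.197, 0.3405]
eef_rot: [-0.001, 0.709, 0.705, -0.0]
contact_force: [0.8, 0.3, 0.2]
gripper_width: 0.088
```

Run:
```python
from h import *
print(env.get_obs()["position"])
c=cap("wrist"); cv2.imwrite("pics/wrist3.png",c["color"]); np.savez("wrist3.npz",**{k:np.array(v) for k,v in c.items()})
c=cap("top"); np.savez("top3.npz",**{k:np.array(v) for k,v in c.items()}); cv2.imwrite("pics/top3.png",cv2.resize(c["color"][140:260,335:500],None,fx=4,fy=4,interpolation=cv2.INTER_CUBIC))
# tray outline by wood colour
im=c["color"].astype(int); m=((im[...,2]>im[...,0]+25)).astype(np.uint8); z=np.zeros_like(m); z[142:256,340:500]=m[142:256,340:500]
pts=np.argwhere(z)[:,::-1]; r=cv2.minAreaRect(onz(c,pts,.016)[:,:2].astype(np.float32)); print(r)
```

```text
[0.50252625 0.19698937 0.3404606 ]
((0.5133307576179504, -0.2113271802663803), (0.39573514461517334, 0.28501278162002563), 89.85071563720703)
```

View pics/wrist3.png

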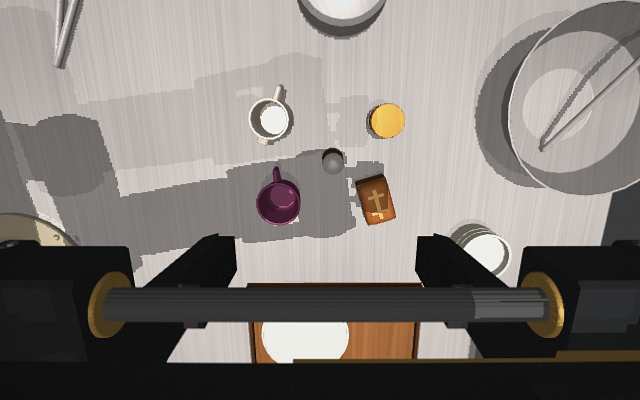

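View pics/top3.png

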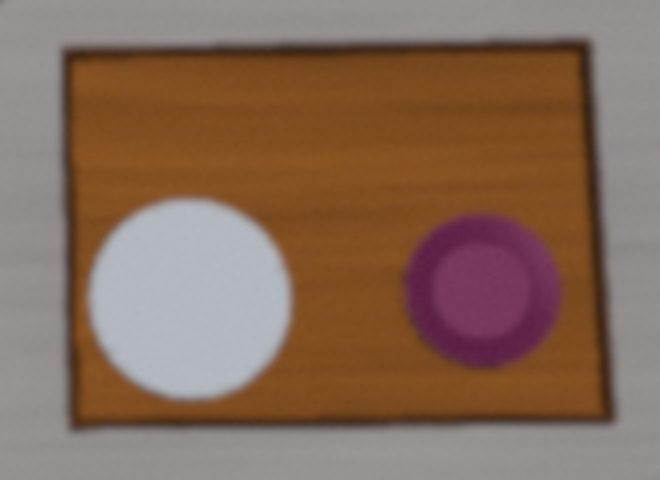

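The wrist view shows the jug rim at (269,119), jam (387,120), pepper (333,160), cup (279,201) and loaf (376,200). The top crop shows the tray square to the world axes.

Run:
```python
from h import *
w=np.load("wrist3.npz"); w={k:w[k] for k in w.files}; P=cloud(w)
for nm,uv,z in [("jug",(269,119),.064),("jam",(386.5,120),.053),("cup",(279,201),.055),("pep",(333,161),.06),("loaf",(377,198),.035)]:
    print(nm,onz(w,[uv],z)[0].round(4))
print("jug handle,spout",onz(w,[(280,88),(263,142)],.055).round(3).tolist()," cup handle",onz(w,[(276,170)],.045).round(3).tolist())
for nm,c,zl,zh,s in [("loaf",(.573,.135),.008,.06,.055),("jam",(.58,.25),.045,.06,.04),("cup",(.435,.14),.046,.06,.038),("jug",(.427,.252),.056,.07,.04)]:
    m=(np.abs(P[...,0]-c[0])<s)&(np.abs(P[...,1]-c[1])<s)&(P[...,2]>zl)&(P[...,2]<zh)
    q=P[m]; r=cv2.minAreaRect(q[:,:2].astype(np.float32)); print(nm,len(q),q[:,2].max().round(3),np.round(r[0],4),np.round(r[1],4),round(r[2],1))
t=np.load("top3.npz"); t={k:t[k] for k in t.files}; q=cloud(t).reshape(-1,3)
# cover dome & knob
m=(np.hypot(q[:,0]-.52,q[:,1]-.42)<.09)&(q[:,2]>.05)&(q[:,2]<.11); d=q[m]
k=d[d[:,2]>.09]; print("knob",len(k),k.mean(0).round(4)); k=d[d[:,2]<.066]; print("dome",len(k),cv2.minEnclosingCircle(k[:,:2].astype(np.float32)))
s=np.load("scene1.npz"); s={k:s[k] for k in s.files}
print("knob scene",onz(s,[(320+651/4,145+110/4)],.098).round(4), "jam",onz(s,[(320+348/4,145+281/4)],.053).round(4))
```

```text
jug [0.4316 0.2544 0.064 ]
jam [0.5823 0.252  0.053 ]
cup [0.4382 0.1442 0.055 ]
pep [0.5126 0.1999 0.06  ]
loaf [0.5765 0.1423 0.035 ]
jug handle,spout [[0.446, 0.292, 0.055], [0.421, 0.225, 0.055]]  cup handle [[0.435, 0.186, 0.045]]
loaf 1422 0.06 [0.5674 0.1516] [0.0557 0.1083] 28.9
jam 953 0.056 [0.5835 0.2517] [0.0441 0.0435] 2.7
cup 478 0.057 [0.4367 0.1399] [0.061  0.0608] 64.4
jug 517 0.066 [0.4315 0.2561] [0.0588 0.0516] 30.3
knob 86 [0.5239 0.4229 0.0973]
dome 968 ((0.5240638256072998, 0.42293766140937805), 0.059632934629917145)
knob scene [[0.529  0.4242 0.098 ]] jam [[0.5874 0.2522 0.053 ]]
```

Request:
{"fn": "drive_tool", "kwargs": {
  "targets": [
    [-0.193,0.242,0.6,0,0,-0.043],
    [-0.193,0.242,0.6,0,0,-0.043],
    [-0.193,0.242,0.6,0,0,-0.043],
    [-0.193,0.242,0.735,0,0,-0.043],
    [-0.193,0.242,0.735,0,0,-0.043],
    [-0.193,0.242,0.735,0,0,-0.043]
  ]
}}

```text
clock: 3.68
position: [0.5751, 0.1384, 0.1223]
eef_rot: [0.0, 0.608, 0.794, 0.001]
contact_force: [-0.2, 0.7, 0.4]
gripper_width: 0.088
```

Run:
```python
from h import *
print(env.get_obs()["position"])
c=cap("wrist"); cv2.imwrite("pics/wrist4.png",c["color"]); np.savez("wrist4.npz",**{k:np.array(v) for k,v in c.items()})
```

```text
[0.57514182 0.13839954 0.12226059]
```

View pics/wrist4.png

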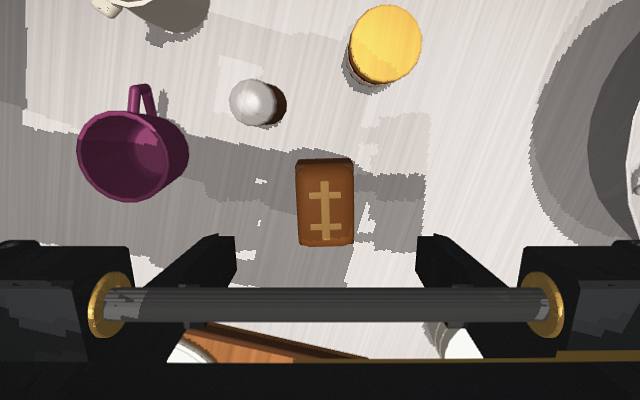

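The loaf is square to the jaws with its top centre at (325,207). I'll work out its position along the jaws' width.

Run:
```python
from h import *
w=np.load("wrist4.npz"); w={k:w[k] for k in w.files}
p=onz(w,[(325,167),(325,245),(296,205),(354,205)],.041); print(p.round(4), p[:2].mean(0),p[2:].mean(0))
```

```text
[[0.5681 0.1658 0.041 ]
 [0.5835 0.1083 0.041 ]
 [0.5549 0.1332 0.041 ]
 [0.5958 0.1442 0.041 ]] [0.57581509 0.13705115 0.041     ] [0.57537056 0.13872458 0.041     ]
```

Request:
{"fn": "drive_tool", "kwargs": {
  "targets": [
    [0,0,0.15,0,0,0],
    [0,0,0.28,0,0,0],
    [0,0,0.374,0,0,0],
    [0,0,0.374,0,0,0]
  ]
}}

```text
clock: 4.22
position: [0.5757, 0.139, 0.0111]
eef_rot: [0.001, 0.608, 0.794, 0.001]
contact_force: [-0.0, -0.2, 0.4]
gripper_width: 0.0883
```

Request:
{"fn": "drive_tool", "kwargs": {
  "targets": [
    [0,0,0,0,0,0],
    [0,0,0,0,0,0],
    [0,0,0,0,0,0],
    [0,0,0,0,0,0],
    [0,0,0,0,0,0],
    [0,0,0,0,0,0]
  ],
  "grip": 0,
  "force": 20
}}

```text
clock: 4.97
position: [0.5757, 0.139, 0.0113]
eef_rot: [0.001, 0.608, 0.794, 0.001]
contact_force: [-1.0, 0.4, 2.4]
gripper_width: 0.0437
```

Request:
{"fn": "drive_tool", "kwargs": {
  "targets": [
    [0,0,-0.2,0,0,0],
    [0,0,-0.4,0,0,0],
    [0,0,-0.6,0,0,0],
    [0,0,-0.6,0,0,0]
  ]
}}

```text
clock: 5.48
position: [0.5767, 0.139, 0.1958]
eef_rot: [0.004, 0.608, 0.794, 0.004]
contact_force: [1.1, -0.2, -2.5]
gripper_width: 0.0437
```

Request:
{"fn": "drive_tool", "kwargs": {
  "targets": [
    [-0.681,-0.573,0,0,0,0.042],
    [-0.681,-0.573,0,0,0,0.042],
    [-0.681,-0.573,0,0,0,0.042],
    [-0.681,-0.573,0.1,0,0,0.042],
    [-0.681,-0.573,0.2,0,0,0.042],
    [-0.681,-0.573,0.25,0,0,0.042],
    [-0.681,-0.573,0.25,0,0,0.042],
    [-0.681,-0.573,0.25,0,0,0.042]
  ]
}}

```text
clock: 6.48
position: [0.4651, -0.1028, 0.1191]
eef_rot: [0.004, 0.707, 0.707, 0.005]
contact_force: [0.1, 0.5, -0.5]
gripper_width: 0.0439
```

Run:
```python
from h import *
print(env.get_obs()["position"])
c=cap("wrist"); cv2.imwrite("pics/wrist5.png",c["color"]); np.savez("wrist5.npz",**{k:np.array(v) for k,v in c.items()})
im=c["color"].astype(int); P=cloud(c)
m=(im.min(-1)>120)&(np.abs(P[...,2]-.017)<.012)&(np.hypot(P[...,0]-.464,P[...,1]+.103)<.09)
q=P[m]; print(len(q),q.mean(0),q.min(0),q.max(0))
```

```text
[ 0.46505886 -0.10276913  0.11908861]
16458 [ 0.46516834 -0.07719388  0.0177814 ] [ 0.39151976 -0.13907747  0.01352673] [ 0.54009476 -0.02949592  0.02037042]
```

View pics/wrist5.png

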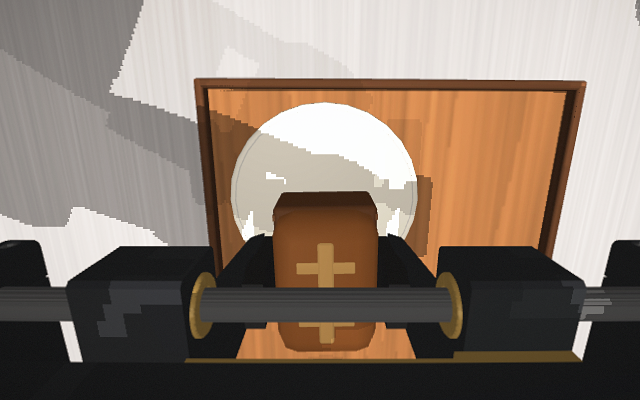

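Plate centre from the wrist is (.466,-.1045), which agrees with the top view. Lowering the loaf.

Request:
{"fn": "drive_tool", "kwargs": {
  "targets": [
    [0,0,0.13,0,0,0],
    [0,0,0.24,0,0,0],
    [0,-0.002,0.299,0,0,0],
    [0,-0.002,0.299,0,0,0],
    [0,-0.002,0.299,0,0,0]
  ]
}}

```text
clock: 7.15
position: [0.4662, -0.1027, 0.0305]
eef_rot: [0.005, 0.707, 0.708, 0.005]
contact_force: [0.1, 0.4, -1.0]
gripper_width: 0.044
```

Request:
{"fn": "drive_tool", "kwargs": {
  "targets": [
    [0,0,0,0,0,0],
    [0,0,0,0,0,0],
    [0,0,0,0,0,0],
    [0,0,0,0,0,0]
  ],
  "grip": 90
}}

```text
clock: 7.65
position: [0.4662, -0.1027, 0.0306]
eef_rot: [0.005, 0.707, 0.707, 0.005]
contact_force: [0.2, -0.8, -0.1]
gripper_width: 0.0794
```

Request:
{"fn": "drive_tool", "kwargs": {
  "targets": [
    [0,0,-0.2,0,0,0],
    [0,0,-0.4,0,0,0],
    [0.3,0.1,-0.6,0,0,0],
    [0.5,0.2,-0.7,0,0,0],
    [0.7,0.3,-0.7,0,0,0],
    [0.9,0.4,-0.7,0,0,0],
    [0.95,0.4,-0.7,0,0,0]
  ]
}}

```text
clock: 8.52
position: [0.5779, 0.1692, 0.2412]
eef_rot: [0.005, 0.707, 0.707, 0.005]
contact_force: [0.0, -0.2, -0.5]
gripper_width: 0.0792
```

Request:
{"fn": "drive_tool", "kwargs": {
  "targets": [
    [0.273,0.017,0.2,0.002,0,0],
    [0.273,0.017,0.35,0.002,0,0],
    [0.273,0.017,0.47,0.002,0,0],
    [0.273,0.017,0.6,0.002,0,0],
    [0.273,0.017,0.7,0.002,0,0],
    [0.273,0.017,0.757,0.002,0,0],
    [0.273,0.017,0.757,0.002,0,0]
  ]
}}

```text
clock: 9.4
position: [0.5857, 0.2511, 0.0135]
eef_rot: [-0.0, 0.707, 0.707, -0.0]
contact_force: [-0.6, 0.6, -0.3]
gripper_width: 0.0793
```

Request:
{"fn": "drive_tool", "kwargs": {
  "targets": [
    [0,0,0,0,0,0],
    [0,0,0,0,0,0],
    [0,0,0,0,0,0],
    [0,0,0,0,0,0],
    [0,0,0,0,0,0]
  ],
  "grip": 0,
  "force": 25
}}

```text
clock: 10.02
position: [0.5857, 0.2512, 0.014]
eef_rot: [-0.0, 0.707, 0.707, 0.0]
contact_force: [-1.9, -0.3, 3.4]
gripper_width: 0.0432
```

Request:
{"fn": "drive_tool", "kwargs": {
  "targets": [
    [0,0,-0.2,0,0,0],
    [0,0,-0.4,0,0,0],
    [0,0,-0.6,0,0,0],
    [0,0,-0.6,0,0,0]
  ]
}}

```text
clock: 10.52
position: [0.5873, 0.2516, 0.1988]
eef_rot: [0.003, 0.707, 0.707, 0.004]
contact_force: [0.4, 0.5, -2.7]
gripper_width: 0.0432
```

Request:
{"fn": "drive_tool", "kwargs": {
  "targets": [
    [-1,-0.404,0,0.002,0,0],
    [-1,-0.404,0,0.002,0,0],
    [-1,-0.404,0,0.002,0,0],
    [-1,-0.404,0,0.002,0,0],
    [-1,-0.404,0,0.002,0,0],
    [-1,-0.404,0,0.002,0,0],
    [-1,-0.404,0,0.002,0,0]
  ]
}}

```text
clock: 11.4
position: [0.4661, -0.0486, 0.1962]
eef_rot: [-0.003, 0.707, 0.707, -0.001]
contact_force: [-0.8, 1.0, -1.3]
gripper_width: 0.0429
```

Request:
{"fn": "drive_tool", "kwargs": {
  "targets": [
    [-0.3,0,0,0,0,0],
    [-0.548,0,0,0,0,0],
    [-0.548,0,0.1,0,0,0],
    [-0.548,0,0.25,0,0,0],
    [-0.548,0,0.4,0,0,0],
    [-0.548,0,0.52,0,0,0],
    [-0.548,0,0.586,0,0,0],
    [-0.548,0,0.586,0,0,0]
  ]
}}

```text
clock: 12.4
position: [0.4657, -0.2106, 0.0182]
eef_rot: [-0.004, 0.706, 0.708, -0.001]
contact_force: [0.7, -0.1, -1.4]
gripper_width: 0.0433
```

Request:
{"fn": "drive_tool", "kwargs": {
  "targets": [
    [0,0,0,0,0,0],
    [0,0,0,0,0,0],
    [0,0,0,0,0,0],
    [0,0,0,0,0,0]
  ],
  "grip": 80
}}

```text
clock: 12.9
position: [0.4658, -0.2106, 0.0184]
eef_rot: [-0.004, 0.706, 0.708, -0.001]
contact_force: [-0.1, -0.5, -0.5]
gripper_width: 0.0705
```

Request:
{"fn": "drive_tool", "kwargs": {
  "targets": [
    [0,0,-0.2,0,0,0],
    [0,0,-0.4,0,0,0],
    [0,0,-0.6,0,0,0],
    [0.3,0,-0.7,0,0,0],
    [0.5,0,-0.7,0,0,0],
    [0.7,0,-0.7,0,0,0],
    [0.9,0,-0.7,0,0,0],
    [1,0,-0.7,0,0,0]
  ]
}}

```text
clock: 13.9
position: [0.4661, 0.0904, 0.2302]
eef_rot: [-0.004, 0.706, 0.708, -0.0]
contact_force: [-0.1, -0.7, 1.2]
gripper_width: 0.071
```

Run:
```python
from h import *
o=env.get_obs();print(o["position"],o["eef_rot"],o["q"].round(2))
c=cap("wrist"); cv2.imwrite("pics/w6.png",c["color"])
```

```text
[0.46611383 0.09044229 0.23021825] [-3.62276825e-03  7.06388684e-01  7.07814828e-01 -2.69464774e-04] [-0.06  0.26  1.51  0.    1.38 -0.06]
```

Request:
{"fn": "drive_tool", "kwargs": {
  "targets": [
    [0.169,-0.097,0.1,0,0,0],
    [0.169,-0.097,0.25,0,0,0],
    [0.169,-0.097,0.4,0,0,0],
    [0.169,-0.097,0.4,0,0,0]
  ],
  "grip": 100
}}

```text
clock: 14.45
position: [0.4338, 0.1464, 0.1092]
eef_rot: [-0.006, 0.705, 0.709, -0.002]
contact_force: [-0.4, 1.1, 0.8]
gripper_width: 0.0882
```

Run:
```python
from h import *
o=env.get_obs();print(o["position"],o["eef_rot"])
c=cap("wrist"); cv2.imwrite("pics/w7.png",c["color"]); P=cloud(c)
m=(np.hypot(P[...,0]-.437,P[...,1]-.141)<.045)&(P[...,2]>.049)&(P[...,2]<.062)
q=P[m]; print(len(q),q.min(0),q.max(0),cv2.minEnclosingCircle(q[:,:2].astype(np.float32)))
```

```text
[0.43384321 0.14641463 0.10918505] [-0.00645142  0.70509393  0.7090826  -0.00166962]
1860 [0.4057016  0.10860365 0.04902378] [0.4668717  0.17004466 0.05708475] ((0.43649497628211975, 0.1393735706806183), 0.03100103884935379)
```

View pics/w7.png

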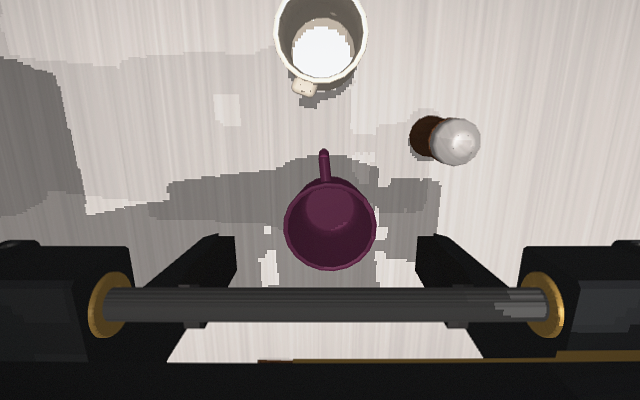

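The cup rim fits a 31 mm circle centred at (.4365,.1394), with the handle pointing towards +y. Descending onto it.

Request:
{"fn": "drive_tool", "kwargs": {
  "targets": [
    [-0.023,0.009,0.05,-0.002,-0.001,0],
    [-0.023,0.009,0.2,-0.002,-0.001,0],
    [-0.023,0.009,0.307,-0.002,-0.001,0],
    [-0.023,0.009,0.307,-0.002,-0.001,0],
    [-0.023,0.009,0.307,-0.002,-0.001,0]
  ]
}}

```text
clock: 15.12
position: [0.4386, 0.1401, 0.0208]
eef_rot: [0.003, 0.705, 0.709, 0.003]
contact_force: [-0.7, 0.3, 1.1]
gripper_width: 0.088
```

Request:
{"fn": "drive_tool", "kwargs": {
  "targets": [
    [0,0,0,0,0,0],
    [0,0,0,0,0,0],
    [0,0,0,0,0,0],
    [0,0,0,0,0,0],
    [0,0,0,0,0,0]
  ],
  "grip": 0,
  "force": 20
}}

```text
clock: 15.75
position: [0.4386, 0.1401, 0.0211]
eef_rot: [0.003, 0.705, 0.709, 0.003]
contact_force: [-2.0, 0.2, 6.3]
gripper_width: 0.0577
```

Request:
{"fn": "drive_tool", "kwargs": {
  "targets": [
    [0,0,-0.1,0,0,0],
    [0,0,-0.3,0,0,0],
    [0,0,-0.5,0,0,0],
    [0,0,-0.6,0,0,0],
    [0,0,-0.6,0,0,0]
  ]
}}

```text
clock: 16.38
position: [0.4376, 0.1401, 0.2026]
eef_rot: [0.004, 0.705, 0.709, 0.005]
contact_force: [-0.2, 0.1, -2.0]
gripper_width: 0.0576
```

Request:
{"fn": "drive_tool", "kwargs": {
  "targets": [
    [-1,0.097,0,0.002,0,0.001],
    [-1,0.097,0,0.002,0,0.001],
    [-1,0.097,0,0.002,0,0.001],
    [-1,0.097,0,0.002,0,0.001],
    [-1,0.097,0,0.002,0,0.001],
    [-1,0.097,0,0.002,0,0.001],
    [-1,0.097,0,0.002,0,0.001]
  ]
}}

```text
clock: 17.25
position: [0.4677, -0.159, 0.2012]
eef_rot: [-0.002, 0.708, 0.707, 0.0]
contact_force: [-0.3, 0.2, -0.5]
gripper_width: 0.0577
```

Request:
{"fn": "drive_tool", "kwargs": {
  "targets": [
    [-0.53,0,0,0,0,0],
    [-0.53,0,0,0,0,0],
    [-0.53,0,0,0,0,0],
    [-0.53,0,0.1,0,0,0],
    [-0.53,0,0.2,0,0,0],
    [-0.53,0,0.25,0,0,0],
    [-0.53,0,0.25,0,0,0]
  ]
}}

```text
clock: 18.12
position: [0.4675, -0.3167, 0.1251]
eef_rot: [-0.003, 0.707, 0.707, 0.0]
contact_force: [0.1, -0.1, -1.8]
gripper_width: 0.0579
```

Run:
```python
from h import *
o=env.get_obs();print(o["position"],o["eef_rot"])
c=cap("wrist"); cv2.imwrite("pics/w8.png",c["color"]); P=cloud(c); im=c["color"].astype(int)
m=(im[...,0]>im[...,1]+12)&(im[...,2]>im[...,1]+20)&(P[...,2]<.03)&(P[...,2]>.005)&(np.hypot(P[...,0]-.467,P[...,1]+.32)<.07)
q=P[m]; print(len(q),q.min(0),q.max(0),cv2.minEnclosingCircle(q[:,:2].astype(np.float32)))
m=(np.hypot(P[...,0]-.466,P[...,1]+.211)<.035)&(P[...,2]>.048)&(P[...,2]<.07); q=P[m]; print("jam",len(q),q.min(0),q.max(0))
```

```text
[ 0.46746779 -0.31672065  0.12513759] [-2.85461227e-03  7.07047775e-01  7.07159963e-01  2.87117085e-04]
8859 [ 0.41164808 -0.34980217  0.00930962] [ 0.52546233 -0.26282509  0.02155388] ((0.4685828387737274, -0.31978288292884827), 0.05707757547497749)
jam 4528 [ 0.44428879 -0.23285499  0.04842434] [ 0.4888786  -0.18888036  0.0608802 ]
```

View pics/w8.png

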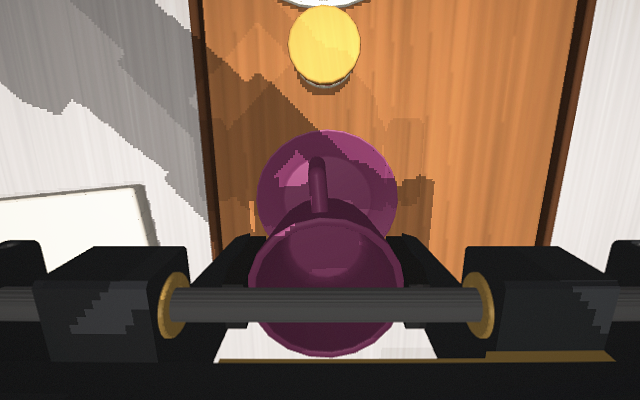

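The saucer centre is (.4686,-.320) with the cup held over it, and the jam is standing at (.4666,-.211). Lowering the cup.

Request:
{"fn": "drive_tool", "kwargs": {
  "targets": [
    [-0.01,0.002,0.1,0,0,0],
    [-0.01,0.002,0.2,0,0,0],
    [-0.01,0.002,0.28,0,0,0],
    [-0.01,0.002,0.303,0,0,0],
    [-0.01,0.002,0.303,0,0,0]
  ]
}}

```text
clock: 18.8
position: [0.4686, -0.3203, 0.0361]
eef_rot: [-0.001, 0.707, 0.707, 0.0]
contact_force: [-0.5, -0.5, -0.9]
gripper_width: 0.058
```

Request:
{"fn": "drive_tool", "kwargs": {
  "targets": [
    [0,0,0,0,0,0],
    [0,0,0,0,0,0],
    [0,0,0,0,0,0],
    [0,0,0,0,0,0]
  ],
  "grip": 95
}}

```text
clock: 19.3
position: [0.4687, -0.3203, 0.0363]
eef_rot: [-0.001, 0.707, 0.707, 0.0]
contact_force: [0.4, 0.3, -0.2]
gripper_width: 0.084
```

Request:
{"fn": "drive_tool", "kwargs": {
  "targets": [
    [0,0,-0.1,0,0,0],
    [0,0,-0.3,0,0,0],
    [0,0,-0.5,0,0,0],
    [0.2,0,-0.6,0,0,0],
    [0.4,0,-0.7,0,0,0],
    [0.6,0,-0.7,0,0,0],
    [0.8,0,-0.7,0,0,0],
    [1,0,-0.7,0,0,0]
  ]
}}

```text
clock: 20.3
position: [0.4685, -0.0196, 0.2471]
eef_rot: [-0.001, 0.707, 0.707, 0.0]
contact_force: [1.2, -0.5, 0.0]
gripper_width: 0.0835
```

Request:
{"fn": "drive_tool", "kwargs": {
  "targets": [
    [0.2,-0.05,0,0,0,0.0525],
    [0.4,-0.123,0,0,0,0.0525],
    [0.6,-0.123,0,0,0,0.0525],
    [0.8,-0.123,0.1,0,0,0.0525],
    [0.917,-0.123,0.2,0,0,0.0525],
    [0.917,-0.123,0.35,0,0,0.0525],
    [0.917,-0.123,0.38,0,0,0.0525],
    [0.917,-0.123,0.38,0,0,0.0525]
  ],
  "grip": 100
}}

```text
clock: 21.3
position: [0.4321, 0.2554, 0.1343]
eef_rot: [-0.001, 0.814, 0.581, 0.0]
contact_force: [0.5, 0.3, -0.3]
gripper_width: 0.088
```

Run:
```python
from h import *
o=env.get_obs();print(o["position"],o["eef_rot"])
c=cap("wrist"); cv2.imwrite("pics/w9.png",c["color"]); P=cloud(c)
m=(np.hypot(P[...,0]-.4315,P[...,1]-.2555)<.035)&(P[...,2]>.06)&(P[...,2]<.072)
q=P[m]; A=np.c_[2*q[:,:2],np.ones(len(q))]; s=np.linalg.lstsq(A,(q[:,:2]**2).sum(1),rcond=None)[0]
print(len(q),q.min(0),q.max(0),s[:2],cv2.minEnclosingCircle(q[:,:2].astype(np.float32)))
```

```text
[0.43208309 0.25537816 0.13428496] [-7.59183680e-04  8.13926476e-01  5.80967206e-01  4.69883410e-04]
1270 [0.4047291  0.22186992 0.06002677] [0.45604172 0.28007117 0.06670954] [0.4300909  0.25338247] ((0.4295263886451721, 0.25079259276390076), 0.029444878920912743)
```

View pics/w9.png

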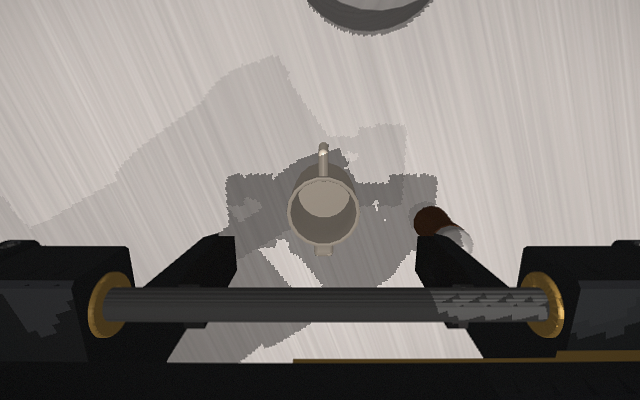

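The jug handle points straight up in the picture, so the jaws line up with its x axis. Its axis is at about (.4305,.254). The pepper, at (440,230), sits off the right finger, about 95 mm out along the jaw axis and 27 mm to the side. I'll use a narrower opening and grip high.

Request:
{"fn": "drive_tool", "kwargs": {
  "targets": [
    [-0.006,-0.003,0.02,0,0,0],
    [-0.006,-0.003,0.05,0,0,0],
    [-0.006,-0.003,0.15,0,0,0],
    [-0.006,-0.003,0.28,0,0,0],
    [-0.006,-0.003,0.36,0,0,0],
    [-0.006,-0.003,0.367,0,0,0],
    [-0.006,-0.003,0.367,0,0,0]
  ],
  "grip": 85
}}

```text
clock: 22.22
position: [0.4316, 0.2543, 0.0255]
eef_rot: [-0.0, 0.814, 0.581, 0.002]
contact_force: [0.1, -0.5, 0.7]
gripper_width: 0.075
```

Request:
{"fn": "drive_tool", "kwargs": {
  "targets": [
    [0,0,0,0,0,0],
    [0,0,0,0,0,0],
    [0,0,0,0,0,0],
    [0,0,0,0,0,0],
    [0,0,0,0,0,0]
  ],
  "grip": 0,
  "force": 20
}}

```text
clock: 22.85
position: [0.4317, 0.2544, 0.026]
eef_rot: [-0.0, 0.814, 0.581, 0.002]
contact_force: [-1.6, -1.1, 5.8]
gripper_width: 0.0504
```

Request:
{"fn": "drive_tool", "kwargs": {
  "targets": [
    [0,0,-0.1,0,0,0],
    [0,0,-0.3,0,0,0],
    [0,0,-0.5,0,0,0],
    [0,0,-0.6,0,0,0],
    [0,0,-0.6,0,0,0]
  ]
}}

```text
clock: 23.48
position: [0.4317, 0.2541, 0.2075]
eef_rot: [0.0, 0.814, 0.581, 0.004]
contact_force: [-0.2, 0.1, -2.0]
gripper_width: 0.0504
```

Request:
{"fn": "drive_tool", "kwargs": {
  "targets": [
    [-0.723,0.767,0,0,0,-0.0528],
    [-0.723,0.767,0,0,0,-0.0528],
    [-0.723,0.767,0,0,0,-0.0528],
    [-0.723,0.767,0,0,0,-0.0528],
    [-0.723,0.767,0,0,0,-0.0528],
    [-0.723,0.767,0,0,0,-0.0528],
    [-0.723,0.767,0,0,0,-0.0528]
  ]
}}

```text
clock: 24.35
position: [0.5783, -0.0259, 0.2055]
eef_rot: [-0.0, 0.707, 0.707, 0.003]
contact_force: [0.1, 0.5, -1.9]
gripper_width: 0.0508
```

Request:
{"fn": "drive_tool", "kwargs": {
  "targets": [
    [-0.98,0,0,0,0,0],
    [-0.98,0,0,0,0,0],
    [-0.98,0,0,0,0,0],
    [-0.98,0,0,0,0,0],
    [-0.98,0,0,0,0,0],
    [-0.98,0,0.1,0,0,0],
    [-0.98,0,0.25,0,0,0],
    [-0.98,0,0.35,0,0,0]
  ]
}}

```text
clock: 25.35
position: [0.5782, -0.3164, 0.0966]
eef_rot: [-0.002, 0.707, 0.708, 0.003]
contact_force: [0.6, 0.7, -1.4]
gripper_width: 0.0502
```

Request:
{"fn": "drive_tool", "kwargs": {
  "targets": [
    [-0.01,0,0.1,0,0,0],
    [-0.01,0,0.18,0,0,0],
    [-0.01,0,0.214,0,0,0],
    [-0.01,0,0.214,0,0,0],
    [-0.01,0,0.214,0,0,0]
  ]
}}

```text
clock: 25.98
position: [0.5787, -0.3185, 0.0331]
eef_rot: [-0.002, 0.706, 0.708, 0.003]
contact_force: [-1.2, 0.9, -0.9]
gripper_width: 0.0508
```

Request:
{"fn": "drive_tool", "kwargs": {
  "targets": [
    [0,0,0,0,0,0],
    [0,0,0,0,0,0],
    [0,0,0,0,0,0],
    [0,0,0,0,0,0]
  ],
  "grip": 85
}}

```text
clock: 26.48
position: [0.5787, -0.3185, 0.0332]
eef_rot: [-0.002, 0.706, 0.708, 0.003]
contact_force: [-0.2, 0.0, -0.2]
gripper_width: 0.0757
```

Request:
{"fn": "drive_tool", "kwargs": {
  "targets": [
    [0,0,-0.1,0,0,0],
    [0,0,-0.3,0,0,0],
    [0,0,-0.5,0,0,0],
    [0.2,0,-0.7,0,0,0],
    [0.4,0,-0.8,0,0,0],
    [0.6,0,-0.8,0,0,0],
    [0.8,0,-0.8,0,0,0],
    [1,0,-0.8,0,0,0]
  ]
}}

```text
clock: 27.48
position: [0.5772, -0.034, 0.2754]
eef_rot: [-0.001, 0.706, 0.708, 0.003]
contact_force: [0.4, 0.4, 0.0]
gripper_width: 0.0748
```

Request:
{"fn": "drive_tool", "kwargs": {
  "targets": [
    [1,-0.17,0,0,0,0],
    [1,-0.17,0,0,0,0],
    [1,-0.17,0,0,0,0],
    [1,-0.17,0,0,0,0],
    [1,-0.17,0,0,0,0],
    [1,-0.17,0,0,0,0],
    [1,-0.17,0,0,0,0]
  ]
}}

```text
clock: 28.35
position: [0.5258, 0.2655, 0.2771]
eef_rot: [-0.001, 0.706, 0.708, 0.003]
contact_force: [-0.1, 0.5, -0.6]
gripper_width: 0.0749
```

Request:
{"fn": "drive_tool", "kwargs": {
  "targets": [
    [0.52,0,0,0,0,0],
    [0.52,0,0,0,0,0],
    [0.52,0,0.1,0,0,0],
    [0.52,0,0.2,0,0,0],
    [0.52,0,0.3,0,0,0],
    [0.52,0,0.3,0,0,0]
  ]
}}

```text
clock: 29.1
position: [0.526, 0.4201, 0.186]
eef_rot: [-0.002, 0.707, 0.707, 0.001]
contact_force: [-0.7, 0.1, 0.1]
gripper_width: 0.0748
```

Run:
```python
from h import *
o=env.get_obs();print(o["position"],o["eef_rot"])
c=cap("wrist"); cv2.imwrite("pics/w10.png",c["color"]); P=cloud(c)
r=np.hypot(P[...,0]-.525,P[...,1]-.423)
for a,b in((.093,.105),(.05,.066)):
    q=P[(r<.08)&(P[...,2]>a)&(P[...,2]<b)]; print(len(q),q.min(0),q.max(0),cv2.minEnclosingCircle(q[:,:2].astype(np.float32)))
```

```text
[0.52599954 0.42008959 0.18604349] [-0.00169239  0.70722334  0.70698753  0.00095973]
1140 [0.51086682 0.41057024 0.09314059] [0.53902257 0.43877169 0.10073672] ((0.5248969197273254, 0.4242088794708252), 0.014894881285727024)
12102 [0.46625852 0.36611701 0.05000622] [0.58372538 0.48314544 0.06443948] ((0.5248063206672668, 0.42435967922210693), 0.05922889709472656)
```

View pics/w10.png

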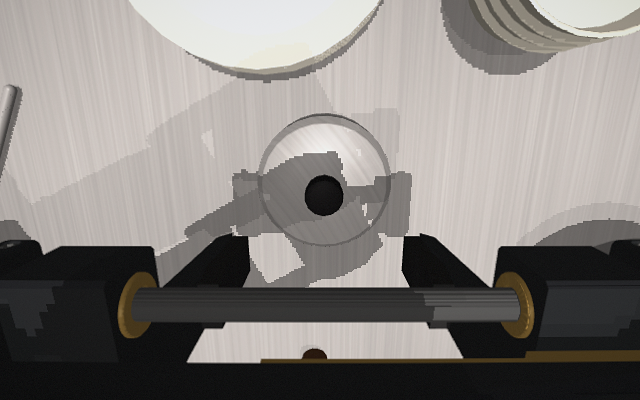

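The knob and dome both centre on (.5248,.4243). Descending on the knob.

Request:
{"fn": "drive_tool", "kwargs": {
  "targets": [
    [0.014,-0.004,0.05,0,0,0],
    [0.014,-0.004,0.2,0,0,0],
    [0.014,-0.004,0.33,0,0,0],
    [0.014,-0.004,0.388,0,0,0],
    [0.014,-0.004,0.388,0,0,0]
  ]
}}

```text
clock: 29.78
position: [0.5257, 0.4255, 0.0715]
eef_rot: [-0.001, 0.707, 0.707, 0.002]
contact_force: [-0.1, 0.1, 0.9]
gripper_width: 0.0753
```

Request:
{"fn": "drive_tool", "kwargs": {
  "targets": [
    [0,0,0,0,0,0],
    [0,0,0,0,0,0],
    [0,0,0,0,0,0],
    [0,0,0,0,0,0],
    [0,0,0,0,0,0],
    [0,0,0,0,0,0]
  ],
  "grip": 0,
  "force": 35
}}

```text
clock: 30.52
position: [0.5257, 0.4255, 0.0717]
eef_rot: [-0.001, 0.707, 0.707, 0.002]
contact_force: [-0.1, -0.1, 1.1]
gripper_width: 0.0289
```

Request:
{"fn": "drive_tool", "kwargs": {
  "targets": [
    [0,0,-0.1,0,0,0],
    [0,0,-0.3,0,0,0],
    [0,0,-0.5,0,0,0],
    [0,0,-0.6,0,0,0],
    [0,0,-0.6,0,0,0]
  ]
}}

```text
clock: 31.15
position: [0.5258, 0.4248, 0.2535]
eef_rot: [-0.001, 0.707, 0.707, 0.004]
contact_force: [0.0, 0.4, -1.9]
gripper_width: 0.0289
```

Request:
{"fn": "drive_tool", "kwargs": {
  "targets": [
    [-1,-0.2,0,0,0,0],
    [-1,-0.2,0,0,0,0],
    [-1,-0.2,0,0,0,0],
    [-1,-0.2,0,0,0,0],
    [-1,-0.2,0,0,0,0],
    [-1,-0.2,0,0,0,0],
    [-1,-0.2,0,0,0,0]
  ]
}}

```text
clock: 32.02
position: [0.4654, 0.1251, 0.2497]
eef_rot: [-0.002, 0.707, 0.707, 0.004]
contact_force: [-0.2, 0.5, -1.1]
gripper_width: 0.0292
```

Run:
```python
from h import *
o=env.get_obs();print(o["position"],o["eef_rot"])
c=cap("top"); cv2.imwrite("pics/t11.png",cv2.convertScaleAbs(cv2.resize(c["color"][140:260,335:500],None,fx=4,fy=4,interpolation=cv2.INTER_CUBIC),alpha=1.3))
im=c["color"].astype(int); m=((im.min(-1)>120)).astype(np.uint8); z=np.zeros_like(m); z[185:245,352:420]=m[185:245,352:420]
n,l,s,ce=cv2.connectedComponentsWithStats(z); i=1+np.argmax(s[1:,4]); x,y,w,h=s[i,:4]; print(s[i],onz(c,[(x+w/2-.5,y+h/2-.5)],.017))
P=cloud(c); q=P[(np.hypot(P[...,0]-.465,P[...,1]+.103)<.055)&(P[...,2]>.045)&(P[...,2]<.08)]; print("loaf",len(q),q.mean(0),q.min(0),q.max(0))
```

```text
[0.46544898 0.12512483 0.24974197] [-0.00159456  0.70729485  0.7069066   0.00380951]
[ 357  190   51   50 1616] [[ 0.46354676 -0.10315157  0.017     ]]
loaf 323 [ 0.46564009 -0.10443894  0.0572401 ] [ 0.44424545 -0.13776012  0.04506197] [ 0.48745814 -0.07369917  0.06603748]
```

View pics/t11.png

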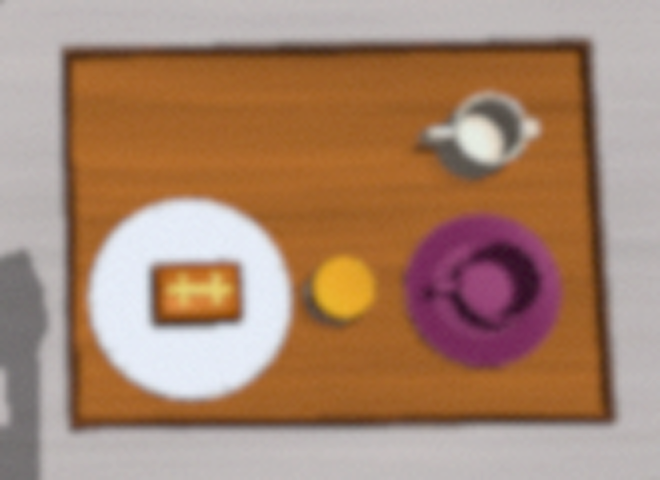

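The loaf is centred on the plate at (.4656,-.104), and the plate hasn't moved. The jam, jug and cup all stand in place. Bringing the cover over.

Request:
{"fn": "drive_tool", "kwargs": {
  "targets": [
    [-0.76,0,0,0,0,0],
    [-0.76,0,0,0,0,0],
    [-0.76,0,0,0,0,0],
    [-0.76,0,0,0,0,0],
    [-0.76,0,0.05,0,0,0],
    [-0.76,0,0.15,0,0,0],
    [-0.76,0,0.25,0,0,0],
    [-0.76,0,0.25,0,0,0]
  ]
}}

```text
clock: 33.08
position: [0.4656, -0.1004, 0.1713]
eef_rot: [-0.004, 0.706, 0.708, 0.003]
contact_force: [0.3, 0.9, -1.1]
gripper_width: 0.0289
```

Request:
{"fn": "drive_tool", "kwargs": {
  "targets": [
    [-0.009,0,0.06,0,-0.0016,0],
    [-0.009,0,0.14,0,-0.0016,0],
    [-0.009,0,0.21,0,-0.0016,0],
    [-0.009,0,0.255,0,-0.0016,0],
    [-0.009,0,0.275,0,-0.0016,0],
    [-0.009,0,0.275,0,-0.0016,0],
    [-0.009,0,0.275,0,-0.0016,0]
  ]
}}

```text
clock: 33.95
position: [0.4659, -0.1024, 0.0894]
eef_rot: [0.0, 0.706, 0.708, -0.0]
contact_force: [0.0, 0.6, -1.2]
gripper_width: 0.0289
```

Request:
{"fn": "drive_tool", "kwargs": {
  "targets": [
    [0,0,0,0,0,0],
    [0,0,0,0,0,0],
    [0,0,0,0,0,0],
    [0,0,0,0,0,0]
  ],
  "grip": 80
}}

```text
clock: 34.45
position: [0.4659, -0.1024, 0.0894]
eef_rot: [0.0, 0.706, 0.708, -0.0]
contact_force: [0.5, 0.0, 0.1]
gripper_width: 0.0668
```

Request:
{"fn": "drive_tool", "kwargs": {
  "targets": [
    [0,0,-0.1,0,0,0],
    [0,0,-0.3,0,0,0],
    [0,0,-0.5,0,0,0],
    [0,0,-0.7,0,0,0],
    [-0.2,0,-0.8,0,0,0],
    [-0.4,0,-0.8,0,0,0],
    [-0.55,0,-0.8,0,0,0],
    [-0.55,0,-0.8,0,0,0]
  ]
}}

```text
clock: 35.45
position: [0.4658, -0.2698, 0.3285]
eef_rot: [-0.0, 0.708, 0.707, -0.0]
contact_force: [-1.0, 0.4, 0.4]
gripper_width: 0.0705
```

Run:
```python
from h import *
o=env.get_obs();print(o["clock"],o["position"])
c=cap("wrist"); s=cap("scene"); P=cloud(c)
a=cv2.convertScaleAbs(cv2.resize(s["color"][140:300,80:420],None,fx=2,fy=2,interpolation=cv2.INTER_CUBIC),alpha=1.4)
cv2.imwrite("pics/f12.png",np.vstack([cv2.resize(c["color"][:240],(680,255)),a]))
def circ(nm,x,y,r,a,b):
    q=P[(np.hypot(P[...,0]-x,P[...,1]-y)<r)&(P[...,2]>a)&(P[...,2]<b)]; print(nm,len(q),np.array(cv2.minEnclosingCircle(q[:,:2].astype(np.float32))[0]).round(4) if len(q) else"",q[:,2].max() if len(q) else "")
circ("knob",.466,-.104,.04,.11,.13);circ("dome",.466,-.104,.075,.06,.085);circ("jam",.466,-.211,.035,.05,.07);circ("cup",.4686,-.32,.036,.058,.072);circ("jug",.5786,-.32,.03,.064,.08)
im=c["color"].astype(int); m=(im[...,0]>im[...,1]+12)&(im[...,2]>im[...,1]+20)&(P[...,2]<.025)&(np.hypot(P[...,0]-.467,P[...,1]+.32)<.07); q=P[m]; print("saucer",q.min(0),q.max(0))
P=cloud(cap("top")); circ("T knob",.466,-.104,.04,.11,.13); circ("T dome",.466,-.104,.075,.06,.085); circ("T pep",.5115,.1937,.03,.055,.075); q=P[(np.hypot(P[...,0]-.5115,P[...,1]-.195)<.03)&(P[...,2]>.055)]; print(q.mean(0))
t=np.load("top3.npz"); P=cloud(t); q=P[(np.hypot(P[...,0]-.5115,P[...,1]-.195)<.03)&(P[...,2]>.055)&(P[...,2]<.1)]; print("pep0",len(q),q.mean(0))
```

```text
35.45 [ 0.46580686 -0.26981914  0.32848449]
knob 651 [ 0.4664 -0.1046] 0.11799834139618204
dome 6017 [ 0.4662 -0.1048] 0.08258975713066241
jam 1020 [ 0.4665 -0.21  ] 0.061553563525264754
cup 494 [ 0.4694 -0.3203] 0.06904193661614189
jug 405 [ 0.5785 -0.3209] 0.07147912883333962
saucer [ 0.41168999 -0.37556101  0.00878116] [ 0.52489243 -0.26297564  0.02499438]
T knob 80 [ 0.4656 -0.1029] 0.12174778455280366
T dome 1249 [ 0.4665 -0.1024] 0.08483920197827666
T pep 74 [0.5107 0.1973] 0.07228368462029344
[0.51076545 0.19667757 0.06302205]
pep0 7 [0.51494788 0.20642695 0.0626471 ]
```

View pics/f12.png

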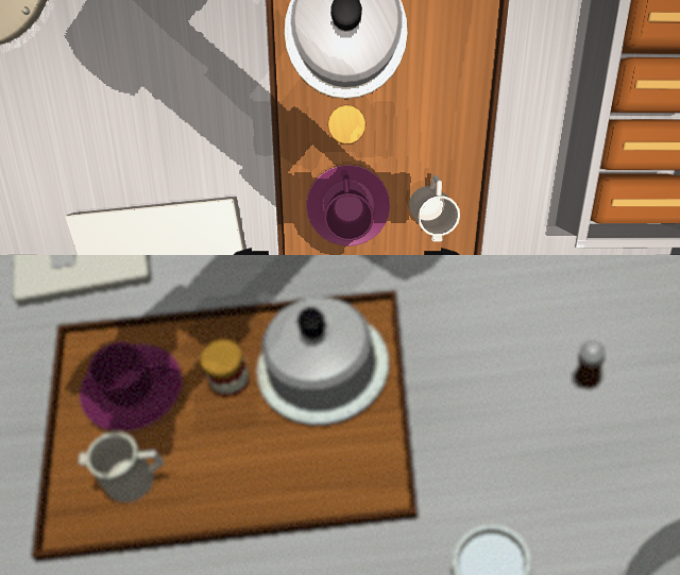

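Everything stands in place: the cover level on the plate, the cup in the saucer, the jam between them, the jug behind the saucer, and the pepper upright where it started.

```bash
python3 -c "
from bench import env
print(env.hand_in())"
```

```text
the job is handed in; nothing more can be done
None
```

The tray is laid and handed in at 35.5 s of the 134 s allowed; `hand_in` gave no verdict, so I only have my own checks to go by. I placed the loaf on the plate, then the jam, the cup on its saucer, the jug behind it, and last the cover over the loaf.

| Item | Last check |
|---|---|
| Loaf | about 1 mm from the plate's centre, measured before covering |
| Cover | within about 2 mm of the plate's centre, level by its height and in the picture |
| Cup | about 1–2 mm from the saucer's centre |
| Jam | about 2 mm off the plate–saucer line, about 106 mm from the plate and 109 mm from the saucer |
| Jug | about 110 mm behind the saucer's centre, about 2 mm to a side |
| Plate and saucer | not measurably moved |
| Pepper shaker | upright at (0.511, 0.197), the same as the first readings to within a few mm |

**Disagreements:** the top and wrist cameras differed by 1–2 mm on most things, and up to about 6 mm on some early readings. One earlier top-camera reading put the pepper about 10 mm away, but it rested on only 7 depth points, so I put that down to noise. No check failed.

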